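# Pin the lantern hanger's arm to its bracket

### The job

Put the lantern hanger together: lay the loose arm on the bracket so that its knuckle sits on the bracket's knuckle with the holes in line and its bar lies in the forked rest, then take the hinge pin from the wooden block and push it down through both knuckles until its knob sits on the upper one. Let go, and leave the tea light, cups, tea canister, wooden mould and jar undisturbed.

Things in the scene. Friction and masses are not known exactly. Their poses are not given: they have to be found in the camera images.
- bracket: Lantern hanger's steel bracket, screwed to the shelf: base plate 200 x 70 x 6 mm with a lower hinge knuckle near one end and a forked rest near the other. A post holding the knuckle stands on its side away from the rest, no higher than the knuckle. Origin: on the knuckle's axis, at shelf level; x points level from knuckle to rest, z up.
- bracket_eye (a point): centre of the upper face of the bracket's knuckle, on the axis of its vertical through hole: a fixed upright ring 28 mm across, 20 mm high, bore 12 mm, its top 60 mm above the shelf, 34 mm of open space below it. Axes as the bracket's.
- bracket_rest (a point): the bracket's forked rest, 115 mm from bracket_eye along the bracket's x: a seat 20 mm long, 60 mm above the shelf (level with the knuckle's top), between two upright cheeks that stand 14 mm above the seat and leave a 22 mm gap across y. This point is the middle of the seat's surface.
- hanger_grip (a point): Loose aluminium hanger arm, about 0.13 kg, lying on the shelf: straight bar 12 mm wide, 20 mm high, a knuckle at one end, a small upright peg (8 mm across, 18 mm tall) on top near the other. Point: in the bar half-way up, near its balance point, to be gripped across. x along the bar away from the knuckle, z up. Knuckle axis 70 mm behind (-x), bar's far end 95 mm ahead.
- hanger_eye (a point): centre of the underside of the arm's knuckle, a ring 28 mm across, 20 mm high, with an upright 12 mm through bore, underside and top flush with the bar's. The point is on the bore's axis. Axes as hanger_grip.
- pin_grip (a point): Loose steel hinge pin, 94 mm long, 0.06 kg, standing point down in the wooden block's hole: a straight round knob 18 mm across, 46 mm tall, above a shank 8 mm across, 48 mm long, whose last 8 mm taper to a 4 mm point. This point: on the axis, middle of the knob, 23 mm above its underside, 71 mm above the pin's point. z along the pin from point to knob.
- pin_shoulder (a point): the pin's shoulder: centre of the knob's flat underside, where the shank begins, 48 mm above the pin's point; it rests on the block's top at the start. z as pin_grip.
- block: wooden block fixed to the shelf, 50 x 50 mm, 55 mm tall, that the pin is kept in; its vertical through hole is 9.6 mm wide, at its centre. Origin: centre of its underside.
- tealight: Bystander: tea light, a candle in a metal cup, 40 mm across, 16 mm high. Origin: centre of its underside, axes upright.
- cups: Bystander: two small white ceramic tea cups stacked one in the other, 74 mm across, 72 mm tall together. Origin: centre of its underside, axes upright.
- canister: Bystander: steel tea canister with screw-top lid, 88 mm across, 126 mm tall. Origin: centre of its underside, axes upright.
- mould: Bystander: dark wooden mooncake mould, a paddle about 220 x 85 x 30 mm. Origin: centre of its underside, axes upright.
- jar: Bystander: amber glass jar with steel cap, 64 mm across, 75 mm tall. Origin: centre of its underside, axes upright.

How it is judged:
By the outcome, as a careful person would: the job done as asked, in the order asked, and still so for the second after the job is handed in, with the robot touching nothing.
It also fails if it takes over 64 s, if anything falls off the work surface, if the arm or the gripper's body presses on something with over 40 N, if the wrist force passes 120 N, or if a joint passes its speed limit or range.

### The arm

A 6-joint arm with a two-finger parallel gripper is mounted at the origin on the work surface. World frame = base frame: x ahead of the robot, y to its left, z up, the work surface at z = 0. Lengths are in mm, angles in degrees, forces in N, time in s.
With the tool pointing down it reaches from about 300 to 850 mm from the base axis. Payload 4.2 kg.
Tool frame: the origin (TCP) lies at the very end of the fingers, on their centre line; the grasp point (between the pads) lies 19 mm behind it (env.grip_point_offset is the distance from the TCP to the grasp point, in mm); z points along the fingers, y is the line along which they close (so a half turn about z gives the same grasp; the last joint's range is limited). The gripper opens to 91 mm and grips with 3 to 60 N. Pads are 32 mm wide; open, the fingers measure 118 mm over their backs; the gripper's body (76 mm by 178 mm) begins 60 mm behind the grasp point.
Start: joints at [73.109, 18.312, 89.639, -0, 72.044, -1.146], TCP at [156.032, 553.445, 180.576] pointing down, gripper open.
Joint ranges: [-177.97, 177.97], [-48.28, 115.42], [12.27, 149.76], [-77.06, 257.06], [2.81, 150.46], [-146.56, 146.56]. Speed limits (degrees/s): [147.25, 147.25, 180, 180, 180, 180].

### API

Orientations are given as [roll, pitch, yaw] about the fixed x, y, z axes, in that order (R = Rz(yaw) Ry(pitch) Rx(roll)).
In Python, from workcell import env gives the robot as it stands. The module is installed in compiled form; this text tells all that it offers.
- The arm moves only by the tool arm_command, never from a script. Its argument "rows" is a list of rows, each an object with "delta_pos": the shift along the tool's x, y, z in mm, a list of three; "roll": the turn about the tool's z in units of 5 degrees (1.0 is 5 degrees); "jaw": the opening in per cent of the stroke, from 0 (shut) to 100 (fully open). A call has 1 to 20 rows; each row is the pose to reach, as a shift and turn from the pose commanded when the call began, along the tool's axes at that moment; what a row does not reach only later rows make up. A row lasts 1/12 s, in which the tool goes at most 41.7 mm and 7.16 degrees, less where a joint would pass 70% of its speed; a pose out of reach is approached as far as the arm can. A call with a gripper value outside its range is refused whole. The fingers move at their own pace and stop on an object; "squeeze" is the grip in N (left out, the last holds). Time passes only in rows, so rows that repeat a pose let the fingers close. It gives the time, the measured TCP pose, the force, the opening and the grip force at its end, in the units of the state.
- env.state(): the state, without advancing time (a new reading comes with each control period).
- env.grab_frame(name): name is "scene" or "top"; returns a dict with "img" (400x640x3 uint8, blue, green, red), "z_map" (400x640 float32, mm along the optical axis (not along the pixel's ray), 0 where there is no reading), "fov_y" (degrees; the focal length in pixels is half the picture's height over the tangent of half this angle, whatever the lens; pixels are square), "cx", "cy" (the principal point, pixels), "R" (3x3) and "t" (3): a world point X has camera coordinates R X + t. Camera axes: x right, y down, z forward; pixel columns grow to the right and rows downward; lengths in mm; the calibration is good to about 2 mm. A picture is of the moment at which its call begins.
- env.job_done(): hands the job in; it is judged then, once.
The state is a dict: "time_s": time; "qpos": joint angles; "qvel": joint speeds; "effort": joint torques, N m; "ee_pos": TCP position; "ee_rot": TCP orientation; "force": force on the tool from outside, world axes, zero at the start; "torque": the same for the moment, N m; "gripper_width": finger opening in mm; "gripper_force": force on a finger pad.
Only numpy, scipy, OpenCV 4.12 (cv2) and the standard library are available. Lean on these libraries where they do the work, as an engineer would, in place of code of your own. Each camera call takes 0.05 s, during which the arm holds its last target. There are 200 camera calls.

## Working session

There is one attempt and no reset: what is moved stays moved. The work goes in short steps, Python scripts to look and compute and a tool call to move; the robot and the scene stay as the last step left them, time stands still between calls to the robot, and variables do not carry over. Pictures are saved under pics/ and viewed, at most 12 in all, crops included, and the job is handed in when it is done.

Besides the shell and the picture viewer there is one more tool, called after "Call:" by a JSON object that holds its "method" and its "body". arm_command: Moves the arm, as the interface text tells. Its arguments: {"type":"object","properties":{"rows":{"type":"array"},"squeeze":{"type":"number"}},"required":["rows"]}

```bash
mkdir -p pics
cat > h.py <<'E'
import numpy as np,cv2
from workcell import env
def grab(n):
    f=env.grab_frame(n); f['f']=200/np.tan(np.radians(f['fov_y'])/2); f['R']=np.array(f['R']);f['t']=np.array(f['t']); return f
def cloud(f):
    z=f['z_map'];v,u=np.mgrid[:400,:640]
    c=np.stack([(u-f['cx'])/f['f']*z,(v-f['cy'])/f['f']*z,z],-1)
    return (c-f['t'])@f['R']
def ray(f,u,v,h):
    o=-f['R'].T@f['t'];d=f['R'].T@np.array([(u-f['cx'])/f['f'],(v-f['cy'])/f['f'],1]); return o+d*(h-o[2])/d[2]
E
python3 - <<'E'
from h import *
for n in("top","scene"):
    f=grab(n);cv2.imwrite(f'pics/{n}0.png',f['img']);print(n,f['f'],-f['R'].T@f['t'],f['R'].round(3).tolist(),(f['z_map']>0).mean())
s=env.state();print(s)
E
```

```text
top 473.2658491776383 [ 282.3925356    19.82326857 1643.22649317] [[0.02, -1.0, -0.0], [-0.981, -0.02, -0.195], [0.195, 0.004, -0.981]] 0.99609765625
scene 389.69669960180005 [1432.17896553 -105.22932777  672.30057202] [[0.178, 0.984, -0.022], [0.533, -0.115, -0.838], [-0.827, 0.137, -0.545]] 0.98766015625
{'time_s': 0.1, 'qpos': array([ 7.31101532e+01,  1.83467182e+01,  8.97001954e+01, -4.27463582e-04,
        7.20444376e+01, -1.14664429e+00]), 'qvel': array([ 0.01004218, -0.06469693, -0.0806394 ,  0.01946509,  0.0079344 ,
        0.02149159]), 'effort': array([ 1.42810713e-03, -4.13330448e+01, -2.32512635e+01,  7.29736034e-02,
        4.22618177e-02, -6.50415768e-05]), 'ee_pos': array([155.8713412 , 552.93349334, 179.81175388]), 'ee_rot': array([-1.79908659e+02, -1.42171076e-03,  1.64256928e+02]), 'force': array([-0.63172189, -0.13375658, -0.40569556]), 'torque': array([-0.01037843, -0.00667712,  0.01344052]), 'gripper_force': 0.0, 'gripper_width': 91.32816254551113}
```

View pics/top0.png

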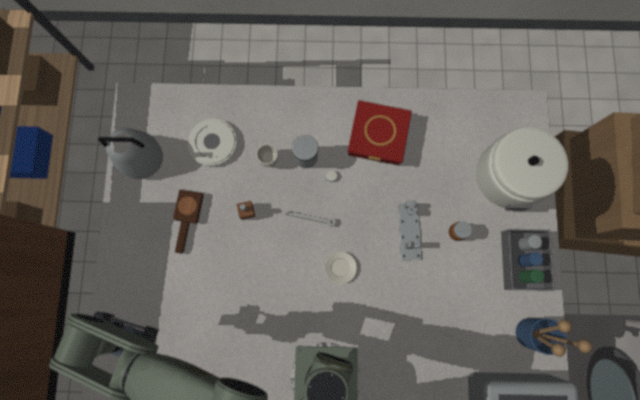

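View pics/scene0.png

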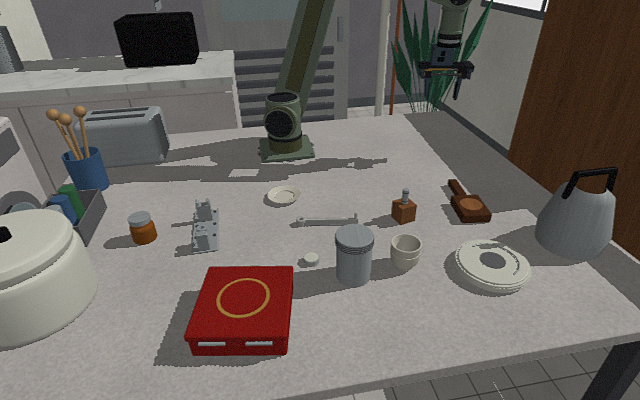

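The top view shows the bracket at about (410,230), the hanger arm from (288,212) to (337,222), and the block with the pin at (246,210). The scene view shows the bracket at (205,225), the hanger at (328,219) and the pin at (404,205). I'll enlarge these areas.

Run:
```python
from h import *
t=cv2.imread('pics/top0.png');s=cv2.imread('pics/scene0.png')
g=lambda im,x,y,w,h,k:cv2.resize(im[y:y+h,x:x+w],None,fx=k,fy=k,interpolation=cv2.INTER_CUBIC)
a=np.hstack([g(t,280,195,66,40,6),g(t,390,195,66,40,6)])
b=np.hstack([g(s,182,190,66,66,6),g(s,296,186,66,66,6)])
cv2.imwrite('pics/c1.png',np.vstack([a[:,:792],b[:,:792]])[:600])
c=grab('top');P=cloud(c);f=grab('scene');Q=cloud(f)
np.savez('d.npz',P=P,Q=Q,ti=c['img'],si=f['img'])
for nm,C in(('top',P),('scene',Q)):
  z=C[...,2]
  m=((z>8)&(z<140)&(C[...,0]>250)&(C[...,0]<800)&(abs(C[...,1])<600)).astype('u1')
  n,l,st,ce=cv2.connectedComponentsWithStats(m)
  for i in range(1,n):
    if st[i,4]>12:
      p=C[l==i];print(nm,st[i].tolist(),p.mean(0).round(),'zmax',p[:,2].max().round(),p[:,:2].min(0).round(),p[:,:2].max(0).round())
  pl=C[(abs(z)<8)&(C[...,0]>300)&(C[...,0]<700)&(abs(C[...,1])<300)];print('table z',np.median(pl[:,2]),pl[:,2].std())
```

```text
top [292, 134, 26, 34, 704] [745.  82. 111.] zmax 137.0 [709.  41.] [800. 126.]
top [474, 136, 40, 71, 852] [ 661. -541.   85.] zmax 140.0 [ 582. -600.] [ 800. -515.]
top [188, 140, 49, 26, 985] [760. 416.  27.] zmax 40.0 [711. 332.] [800. 505.]
top [346, 140, 61, 27, 1139] [ 765. -170.   62.] zmax 78.0 [ 724. -269.] [800. -61.]
top [154, 145, 9, 20, 120] [738. 596.  51.] zmax 88.0 [705. 590.] [771. 600.]
top [256, 144, 23, 23, 401] [746. 217.  46.] zmax 83.0 [707. 179.] [779. 252.]
top [326, 169, 11, 13, 104] [684.  -9.  17.] zmax 26.0 [664. -27.] [709.   9.]
top [173, 189, 32, 66, 1115] [534. 489.  28.] zmax 43.0 [397. 436.] [626. 543.]
top [236, 200, 19, 20, 272] [549. 281.  56.] zmax 110.0 [522. 254.] [584. 314.]
top [399, 201, 24, 60, 659] [ 497. -282.   26.] zmax 85.0 [ 392. -326.] [ 594. -248.]
top [285, 209, 51, 17, 226] [532.  57.  20.] zmax 43.0 [507. -25.] [562. 149.]
top [448, 221, 26, 21, 369] [ 491. -444.   63.] zmax 89.0 [ 461. -504.] [ 528. -417.]
top [325, 251, 32, 33, 562] [363. -45.  13.] zmax 26.0 [310. -99.] [419.   7.]
top [340, 264, 8, 7, 20] [362. -58.  11.] z
[... 430 characters left out ...]
0, 33, 720] [ 510. -444.   51.] zmax 79.0 [ 465. -479.] [ 528. -417.]
scene [296, 212, 78, 74, 2456] [737.  75.  77.] zmax 130.0 [502. -25.] [800. 148.]
scene [536, 217, 20, 29, 336] [743. 597.  45.] zmax 83.0 [709. 591.] [773. 600.]
scene [28, 231, 70, 101, 3117] [ 751. -536.   81.] zmax 140.0 [ 627. -575.] [ 800. -515.]
scene [390, 233, 32, 37, 938] [747. 215.  51.] zmax 75.0 [706. 180.] [781. 253.]
scene [453, 239, 72, 32, 1212] [766. 413.  28.] zmax 34.0 [713. 331.] [800. 507.]
scene [303, 252, 16, 14, 166] [688.  -9.  16.] zmax 20.0 [666. -28.] [705.  11.]
scene [200, 266, 93, 25, 1527] [ 771. -172.   67.] zmax 71.0 [ 727. -265.] [800. -63.]
table z 1.1753863768849548 1.6579690029335743
```

View pics/c1.png

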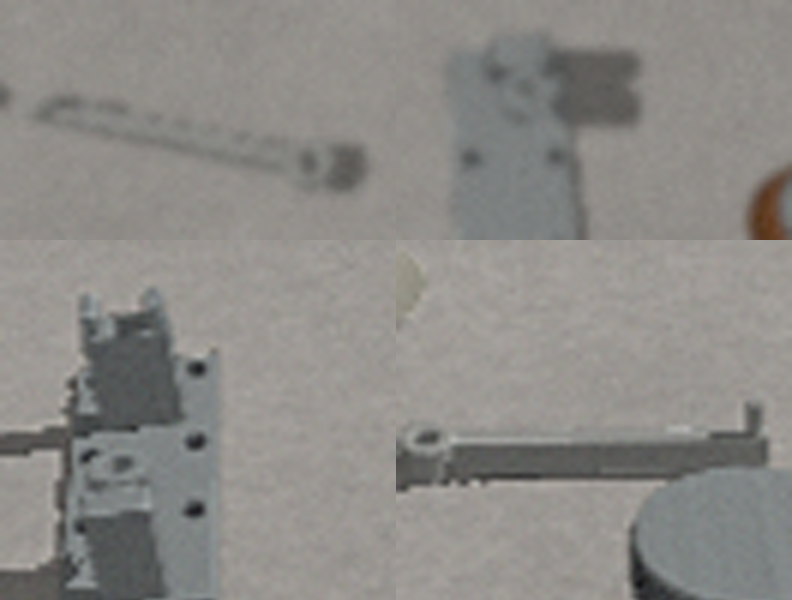

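The crops show the hanger bore in the scene view at about (300.8,218.4) and in the top view at (331.3,221.8). The bracket bore is at (202,226.8) in the scene view. The plate's screw holes in the scene view are near (214.4,211), (214.1,223) and (214.1,234.4).

```bash
cat >> h.py <<'E'
def dark(im,u,v,r=3):
    g=cv2.cvtColor(im,cv2.COLOR_BGR2GRAY).astype(float);x0,y0=int(round(u))-r,int(round(v))-r
    w=g[y0:y0+2*r+1,x0:x0+2*r+1];k=np.clip(np.percentile(w,60)-8-w,0,None);yy,xx=np.mgrid[:2*r+1,:2*r+1]
    return x0+(k*xx).sum()/k.sum(),y0+(k*yy).sum()/k.sum()
def to(x,y,z,yaw,s=None):
    "delta and roll units for the move from the present pose (tool down)"
    s=s or env.state();p=s['ee_pos'];a=np.radians(s['ee_rot'][2]);d=np.array([x,y,z])-p
    tx=np.array([np.cos(a),np.sin(a),0]);ty=np.array([np.sin(a),-np.cos(a),0])
    dy=(s['ee_rot'][2]-yaw+180)%360-180
    print('delta',[round(v,1) for v in(d@tx,d@ty,-d[2])],'roll',round(dy/5,2),'rows>=',max(np.linalg.norm(d)/41.7,abs(dy)/7.16).round(1))
E
python3 - <<'E'
from h import *
f=grab('scene');c=grab('top');si,ti=f['img'],c['img']
for n,u,v,h in(('hb',300.8,218.4,20),('bb',202,226.8,60),('s1',214.4,211,6),('s2',214.1,223,6),('s3',214.1,234.4,6)):
    d=dark(si,u,v);print('scene',n,np.round(d,2),ray(f,*d,h).round(1))
for n,u,v,h in(('hb',331.3,221.8,20),('bb',410,209,60)):
    d=dark(ti,u,v);print('top',n,np.round(d,2),ray(c,*d,h).round(1),ray(c,u,v,h).round(1))
Q=cloud(f);P=cloud(c)
for nm,C in(('scene',Q),('top',P)):
    z=C[...,2]
    m=(z>9)&(z<30)&(C[...,0]>490)&(C[...,0]<580)&(C[...,1]>-30)&(C[...,1]<160)
    p=C[m][:,:2].astype('f4');l=cv2.fitLine(p,cv2.DIST_HUBER,0,.01,.01).ravel();print(nm,'bar',l,np.degrees(np.arctan2(l[1],l[0])),(p@l[:2]).min()-l[2:]@l[:2],(p@l[:2]).max()-l[2:]@l[:2])
    m=(abs(C[...,0]-552)<60)&(abs(C[...,1]-285)<50)&(z>70);print(nm,'pin',C[m].mean(0),m.sum(),C[m].min(0),C[m].max(0))
    m=(abs(C[...,0]-480)<30)&(abs(C[...,1]+282)<50)&(z>62);print(nm,'cheeks',C[m].round().tolist()[:40])
E
```

```text
scene hb [300.78 219.07] [520.8 -10.9  20. ]
scene bb [201.98 227.77] [ 561.6 -278.2   60. ]
scene s1 [213.94 211.12] [ 404.6 -263.5    6. ]
scene s2 [214.04 223.02] [ 468.1 -260.3    6. ]
scene s3 [213.96 234.51] [ 524.4 -257.9    6. ]
top hb [331.24 221.9 ] [517.4 -12.3  20. ] [517.7 -12.5  20. ]
top bb [408.41 207.57] [ 565.9 -272.7   60. ] [ 561.1 -278.    60. ]
scene bar [1.9061247e-01 9.8166537e-01 5.3800757e+02 6.9061356e+01] 79.01147 -95.78551 80.06705
scene pin [556.44669577 283.03300448  89.45016529] 75 [546.5144706  274.95461262  70.51149351] [561.71272348 293.51863956 102.96452175]
scene cheeks [[450.0, -269.0, 76.0], [451.0, -300.0, 77.0], [451.0, -270.0, 73.0], [454.0, -302.0, 76.0], [453.0, -300.0, 75.0], [454.0, -297.0, 75.0], [453.0, -273.0, 71.0], [452.0, -270.0, 70.0], [450.0, -268.0, 69.0], [452.0, -303.0, 72.0], [453.0, -300.0, 72.0], [454.0, -297.0, 72.0], [457.0, -273.0, 70.0], [452.0, -271.0, 67.0], [453.0, -268.0, 67.0], [452.0, -304.0, 68.0], [453.0, -301.0, 68.0], [455.0, -298.0, 70.0], [451.0, -274.0, 63.0], [451.0, -271.0, 63.0], [451.0, -266.0, 62.0], [452.0, -302.0, 64.0], [455.0, -282.0, 64.0], [453.0, -280.0, 62.0], [455.0, -274.0, 63.0]]
top bar [1.7733575e-01 9.8415041e-01 5.3258075e+02 6.1870491e+01] 79.785385 -89.1595 96.87549
top pin [551.53093573 282.61852423  95.82500819] 36 [543.21244334 275.05845638  70.77969211] [560.91292926 292.03997623 107.83726496]
top cheeks [[452.0, -268.0, 66.0], [451.0, -270.0, 74.0], [450.0, -273.0, 78.0], [452.0, -279.0, 64.0], [452.0, -282.0, 67.0], [452.0, -286.0, 63.0], [452.0, -291.0, 69.0], [452.0, -299.0, 65.0], [451.0, -300.0, 74.0], [451.0, -302.0, 79.0]]
```

```bash
python3 -c "
from h import *
to(531.8,57.2,100,79.5)"
```

```text
delta [np.float64(-496.3), np.float64(-375.5), np.float64(80.3)] roll 16.95 rows>= 15.0
```

Call:
{"method": "arm_command", "body": {"rows": [{"delta_pos": [-496, -375.5, 80], "roll": 16.95, "jaw": 100}, {"delta_pos": [-496, -375.5, 80], "roll": 16.95, "jaw": 100}, {"delta_pos": [-496, -375.5, 80], "roll": 16.95, "jaw": 100}, {"delta_pos": [-496, -375.5, 80], "roll": 16.95, "jaw": 100}, {"delta_pos": [-496, -375.5, 80], "roll": 16.95, "jaw": 60}, {"delta_pos": [-496, -375.5, 80], "roll": 16.95, "jaw": 60}, {"delta_pos": [-496, -375.5, 80], "roll": 16.95, "jaw": 60}, {"delta_pos": [-496, -375.5, 80], "roll": 16.95, "jaw": 60}, {"delta_pos": [-496, -375.5, 80], "roll": 16.95, "jaw": 60}, {"delta_pos": [-496, -375.5, 80], "roll": 16.95, "jaw": 60}, {"delta_pos": [-496, -375.5, 80], "roll": 16.95, "jaw": 60}, {"delta_pos": [-496, -375.5, 80], "roll": 16.95, "jaw": 60}, {"delta_pos": [-496, -375.5, 80], "roll": 16.95, "jaw": 60}, {"delta_pos": [-496, -375.5, 80], "roll": 16.95, "jaw": 60}, {"delta_pos": [-496, -375.5, 80], "roll": 16.95, "jaw": 60}, {"delta_pos": [-496, -375.5, 80], "roll": 16.95, "jaw": 60}, {"delta_pos": [-496, -375.5, 80], "roll": 16.95, "jaw": 60}, {"delta_pos": [-496, -375.5, 80], "roll": 16.95, "jaw": 60}, {"delta_pos": [-496, -375.5, 80], "roll": 16.95, "jaw": 60}, {"delta_pos": [-496, -375.5, 80], "roll": 16.95, "jaw": 60}]}}

```text
time_s: 1.97
ee_pos: [530.8, 58.7, 100.8]
ee_rot: [180.0, -0.0, 79.6]
force: [0.5, 0.0, -0.8]
gripper_width: 54.7
gripper_force: 0.0
```

```bash
python3 -c "
from h import *
to(531.8,57.2,4,79.5)
s=env.state();print(s['ee_pos'],s['ee_rot'],s['time_s'],s['gripper_width'])
f=grab('scene');cv2.imwrite('pics/s2.png',cv2.resize(f['img'][120:270,180:480],None,fx=2.6,fy=2.6))"
```

```text
delta [np.float64(-1.3), np.float64(1.3), np.float64(96.8)] roll 0.02 rows>= 2.3
[530.78814385  58.70670352 100.84955309] [ 1.79998957e+02 -1.86304510e-02  7.96133440e+01] 1.9667 54.73495514843206
```

View pics/s2.png

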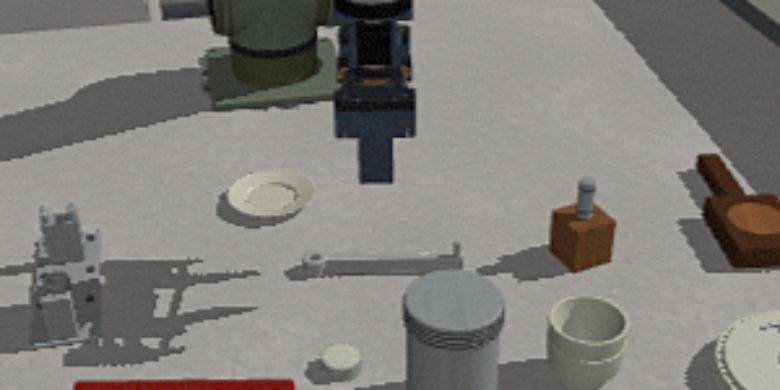

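The gripper is above the middle of the bar, with its finger at crop (376,180) and the bar spanning (315–462,262). Next I descend, grip and lift.

Call:
{"method": "arm_command", "body": {"rows": [{"delta_pos": [-1.3, 1.3, 30], "roll": 0, "jaw": 60}, {"delta_pos": [-1.3, 1.3, 60], "roll": 0, "jaw": 60}, {"delta_pos": [-1.3, 1.3, 80], "roll": 0, "jaw": 60}, {"delta_pos": [-1.3, 1.3, 90], "roll": 0, "jaw": 60}, {"delta_pos": [-1.3, 1.3, 96.5], "roll": 0, "jaw": 60}, {"delta_pos": [-1.3, 1.3, 96.5], "roll": 0, "jaw": 60}, {"delta_pos": [-1.3, 1.3, 96.5], "roll": 0, "jaw": 20}, {"delta_pos": [-1.3, 1.3, 96.5], "roll": 0, "jaw": 10}, {"delta_pos": [-1.3, 1.3, 96.5], "roll": 0, "jaw": 0}, {"delta_pos": [-1.3, 1.3, 96.5], "roll": 0, "jaw": 0}, {"delta_pos": [-1.3, 1.3, 96.5], "roll": 0, "jaw": 0}, {"delta_pos": [-1.3, 1.3, 96.5], "roll": 0, "jaw": 0}, {"delta_pos": [-1.3, 1.3, 96.5], "roll": 0, "jaw": 0}, {"delta_pos": [-1.3, 1.3, 96.5], "roll": 0, "jaw": 0}], "squeeze": 40}}

```text
time_s: 3.18
ee_pos: [532.6, 55.9, 4.1]
ee_rot: [180.0, -0.0, 79.5]
force: [0.1, -0.5, -0.0]
gripper_width: 4.2
gripper_force: 0.0
```

```bash
python3 -c "
from h import *
s=env.state();print(s['ee_pos'],s['gripper_width'],s['gripper_force'])
f=grab('scene');cv2.imwrite('pics/s3.png',cv2.resize(f['img'][160:240,280:400],None,fx=5,fy=5));s=env.state();print(s['gripper_width'],s['gripper_force'])"
```

```text
[532.60260297  55.90524428   4.12369208] 4.204287218098848 0.0
1.7630093829579248 0.0
```

View pics/s3.png

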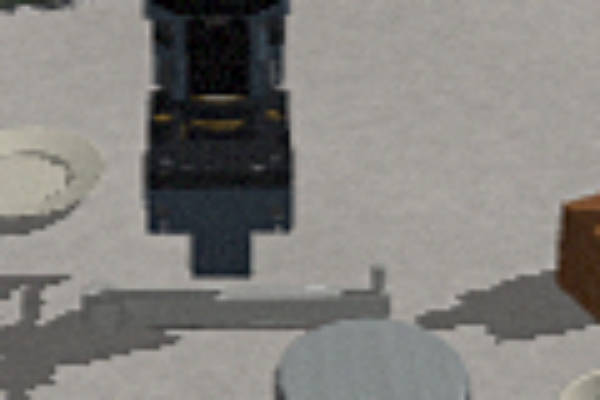

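The fingers, with tips at full-image pixel (324,215), are on the robot side of the bar and not straddling it. I'll compare the projected TCP with this and re-measure the bar.

```bash
python3 -c "
from h import *
for n in('scene','top'):
    f=grab(n);c=f['R']@np.array([532.6,55.9,4.1])+f['t'];print(n,c[:2]/c[2]*f['f']+[f['cx'],f['cy']])
    if n=='scene':
        C=cloud(f)
        for u in range(300,361,4): print(u,[tuple(C[v,u].round().astype(int)) for v in range(212,228,2)])
        print(C[205:217,324].round().tolist())
        d=dark(f['img'],300.8,219);print(d,ray(f,*d,20))
        print(f['img'][208:230,340].mean(1).round().tolist(),f['img'][208:230,310].mean(1).round().tolist())
"
```

```text
scene [324.41489994 223.06822303]
300 [(np.int64(456), np.int64(-5), np.int64(1)), (np.int64(468), np.int64(-7), np.int64(1)), (np.int64(506), np.int64(-11), np.int64(21)), (np.int64(508), np.int64(-12), np.int64(15)), (np.int64(527), np.int64(-14), np.int64(22)), (np.int64(529), np.int64(-15), np.int64(16)), (np.int64(529), np.int64(-15), np.int64(9)), (np.int64(530), np.int64(-15), np.int64(3))]
304 [(np.int64(461), np.int64(6), np.int64(2)), (np.int64(470), np.int64(5), np.int64(1)), (np.int64(481), np.int64(3), np.int64(1)), (np.int64(519), np.int64(-1), np.int64(21)), (np.int64(527), np.int64(-2), np.int64(20)), (np.int64(530), np.int64(-3), np.int64(15)), (np.int64(529), np.int64(-3), np.int64(7)), (np.int64(532), np.int64(-4), np.int64(2))]
308 [(np.int64(458), np.int64(19), np.int64(-2)), (np.int64(472), np.int64(17), np.int64(1)), (np.int64(483), np.int64(15), np.int64(1)), (np.int64(520), np.int64(10), np.int64(20)), (np.int64(526), np.int64(9), np.int64(17)), (np.int64(530), np.int64(8), np.int64(13)), (np.int64(529), np.int64(8), np.int64(5)), (np.int64(532), np.int64(8),
[... 4751 characters left out ...]
nt64(127))]
[[612.0, 42.0, 120.0], [613.0, 41.0, 118.0], [543.0, 54.0, 67.0], [545.0, 53.0, 65.0], [541.0, 54.0, 59.0], [543.0, 54.0, 57.0], [544.0, 53.0, 54.0], [542.0, 54.0, 49.0], [542.0, 54.0, 46.0], [542.0, 54.0, 43.0], [487.0, 63.0, 0.0], [1432.0, -105.0, 672.0]]
(np.float64(301.31868131868134), np.float64(219.6769230769231)) [524.08449604  -9.78817789  20.        ]
[147.0, 156.0, 156.0, 152.0, 150.0, 152.0, 153.0, 160.0, 156.0, 146.0, 152.0, 132.0, 93.0, 93.0, 97.0, 97.0, 103.0, 85.0, 164.0, 141.0, 135.0, 135.0] [165.0, 163.0, 161.0, 163.0, 160.0, 166.0, 162.0, 162.0, 165.0, 161.0, 83.0, 89.0, 97.0, 97.0, 93.0, 96.0, 97.0, 77.0, 93.0, 93.0, 87.0, 150.0]
top [311.7302333  217.85020014]
```

```bash
python3 -c "
from h import *
f=grab('scene')
for p in([530.8,58.7,100.8],[530.8,58.7,140],[532.6,55.9,41],[155.9,552.9,179.8]):
    c=f['R']@np.array(p)+f['t'];print(p,c[:2]/c[2]*f['f']+[f['cx'],f['cy']])
C=cloud(f);print([C[v,324].round().tolist() for v in range(180,216,3)])
"
```

```text
[530.8, 58.7, 100.8] [324.74979988 194.35186088]
[530.8, 58.7, 140] [324.53481263 182.10308933]
[532.6, 55.9, 41] [324.21595206 212.59864702]
[155.9, 552.9, 179.8] [438.72596481 107.14949073]
[[553.0, 53.0, 160.0], [558.0, 52.0, 153.0], [551.0, 53.0, 140.0], [597.0, 45.0, 159.0], [612.0, 42.0, 159.0], [621.0, 40.0, 156.0], [615.0, 41.0, 144.0], [611.0, 42.0, 132.0], [610.0, 42.0, 122.0], [544.0, 54.0, 68.0], [541.0, 54.0, 56.0], [541.0, 54.0, 46.0]]
```

The depth readings put the visible fingertips at z≈41 and the gripper body at z≈118. The reported TCP implies 4 and 83. So the real tool is about 36 mm higher than reported, while x and y agree. I'll reopen and go lower by 31 mm, watching the force.

Call:
{"method": "arm_command", "body": {"rows": [{"delta_pos": [0, 0, 0], "roll": 0, "jaw": 50}, {"delta_pos": [0, 0, 0], "roll": 0, "jaw": 50}, {"delta_pos": [0, 0, 0], "roll": 0, "jaw": 50}, {"delta_pos": [0, 0, 0], "roll": 0, "jaw": 50}, {"delta_pos": [0, 0, 0], "roll": 0, "jaw": 50}, {"delta_pos": [0, 0, 0], "roll": 0, "jaw": 50}, {"delta_pos": [0, 0, 0], "roll": 0, "jaw": 50}, {"delta_pos": [0, 0, 0], "roll": 0, "jaw": 50}, {"delta_pos": [0, 0, 10], "roll": 0, "jaw": 50}, {"delta_pos": [0, 0, 17], "roll": 0, "jaw": 50}, {"delta_pos": [0, 0, 22], "roll": 0, "jaw": 50}, {"delta_pos": [0, 0, 25], "roll": 0, "jaw": 50}, {"delta_pos": [0, 0, 28], "roll": 0, "jaw": 50}, {"delta_pos": [0, 0, 30], "roll": 0, "jaw": 50}, {"delta_pos": [0, 0, 31], "roll": 0, "jaw": 50}, {"delta_pos": [0, 0, 31], "roll": 0, "jaw": 50}]}}

```text
time_s: 4.72
ee_pos: [532.5, 55.9, -27.1]
ee_rot: [-180.0, -0.0, 79.5]
force: [0.0, 0.2, -0.1]
gripper_width: 45.8
gripper_force: 0.0
```

```bash
python3 -c "
from h import *
f=grab('scene');cv2.imwrite('pics/s4.png',cv2.resize(f['img'][160:240,280:400],None,fx=5,fy=5))
C=cloud(f);print([C[v,324].round().tolist() for v in range(205,232,2)])"
```

```text
[[623.0, 40.0, 128.0], [621.0, 40.0, 120.0], [618.0, 40.0, 112.0], [613.0, 41.0, 102.0], [611.0, 41.0, 95.0], [609.0, 42.0, 87.0], [567.0, 49.0, 50.0], [566.0, 49.0, 43.0], [563.0, 49.0, 34.0], [564.0, 49.0, 28.0], [565.0, 49.0, 22.0], [563.0, 49.0, 13.0], [560.0, 50.0, 4.0], [565.0, 48.0, 1.0]]
```

View pics/s4.png

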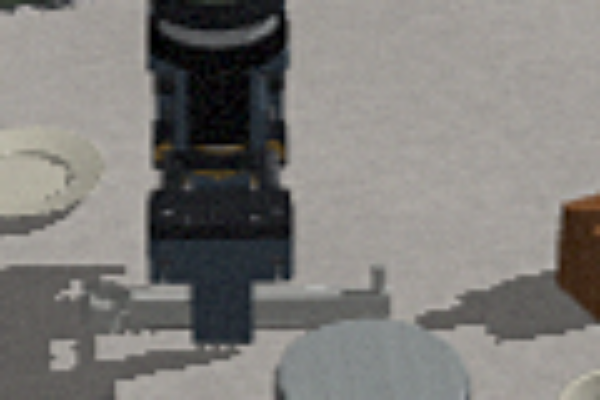

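The finger, with its tip at crop (222,342), is now in front of the bar and just above the table. No force is reported, which confirms the height offset. I'll close and lift.

Call:
{"method": "arm_command", "body": {"rows": [{"delta_pos": [0, 0, 0], "roll": 0, "jaw": 10}, {"delta_pos": [0, 0, 0], "roll": 0, "jaw": 0}, {"delta_pos": [0, 0, 0], "roll": 0, "jaw": 0}, {"delta_pos": [0, 0, 0], "roll": 0, "jaw": 0}, {"delta_pos": [0, 0, 0], "roll": 0, "jaw": 0}, {"delta_pos": [0, 0, 0], "roll": 0, "jaw": 0}, {"delta_pos": [0, 0, 0], "roll": 0, "jaw": 0}, {"delta_pos": [0, 0, 0], "roll": 0, "jaw": 0}, {"delta_pos": [0, 0, -10], "roll": 0, "jaw": 0}, {"delta_pos": [0, 0, -30], "roll": 0, "jaw": 0}, {"delta_pos": [0, 0, -60], "roll": 0, "jaw": 0}, {"delta_pos": [0, 0, -90], "roll": 0, "jaw": 0}, {"delta_pos": [0, 0, -110], "roll": 0, "jaw": 0}, {"delta_pos": [0, 0, -120], "roll": 0, "jaw": 0}, {"delta_pos": [0, 0, -120], "roll": 0, "jaw": 0}, {"delta_pos": [0, 0, -120], "roll": 0, "jaw": 0}], "squeeze": 45}}

```text
time_s: 6.1
ee_pos: [532.3, 55.9, 92.8]
ee_rot: [-180.0, -0.0, 79.5]
force: [-0.5, 1.0, -2.1]
gripper_width: 11.6
gripper_force: 45.0
```

```bash
python3 -c "
from h import *
to(491.7,-281.5,93,182.7)"
```

```text
delta [np.float64(-339.1), np.float64(21.5), np.float64(-0.2)] roll -20.64 rows>= 14.4
```

Call:
{"method": "arm_command", "body": {"rows": [{"delta_pos": [-20, 1, 0], "roll": -1.1, "jaw": 0}, {"delta_pos": [-42, 3, 0], "roll": -2.4, "jaw": 0}, {"delta_pos": [-64, 4, 0], "roll": -3.7, "jaw": 0}, {"delta_pos": [-86, 6, 0], "roll": -5.0, "jaw": 0}, {"delta_pos": [-108, 7, 0], "roll": -6.3, "jaw": 0}, {"delta_pos": [-130, 8, 0], "roll": -7.6, "jaw": 0}, {"delta_pos": [-152, 10, 0], "roll": -8.9, "jaw": 0}, {"delta_pos": [-174, 11, 0], "roll": -10.2, "jaw": 0}, {"delta_pos": [-196, 13, 0], "roll": -11.5, "jaw": 0}, {"delta_pos": [-218, 14, 0], "roll": -12.8, "jaw": 0}, {"delta_pos": [-240, 15, 0], "roll": -14.1, "jaw": 0}, {"delta_pos": [-262, 17, 0], "roll": -15.4, "jaw": 0}, {"delta_pos": [-284, 18, 0], "roll": -16.7, "jaw": 0}, {"delta_pos": [-306, 19, 0], "roll": -18.0, "jaw": 0}, {"delta_pos": [-325, 20.5, 0], "roll": -19.3, "jaw": 0}, {"delta_pos": [-336, 21.5, 0], "roll": -20.3, "jaw": 0}, {"delta_pos": [-339, 21.5, 0], "roll": -20.64, "jaw": 0}, {"delta_pos": [-339, 21.5, 0], "roll": -20.64, "jaw": 0}, {"delta_pos": [-339, 21.5, 0], "roll": -20.64, "jaw": 0}, {"delta_pos": [-339, 21.5, 0], "roll": -20.64, "jaw": 0}]}}

```text
time_s: 7.77
ee_pos: [491.3, -280.5, 91.8]
ee_rot: [179.9, -0.1, -177.3]
force: [0.5, -0.3, -0.8]
gripper_width: 11.6
gripper_force: 45.0
```

```bash
python3 -c "
from h import *
s=env.state();print(s['ee_pos'],s['ee_rot'])
f=grab('scene');t=grab('top');np.savez('hold.npz',P=cloud(t),Q=cloud(f))
g=lambda im,x,y,w,h,k:cv2.resize(im[y:y+h,x:x+w],None,fx=k,fy=k,interpolation=cv2.INTER_CUBIC)
cv2.imwrite('pics/s5.png',np.vstack([g(f['img'],150,165,130,75,6),g(t['img'],370,190,130,25,6)]))
C=cloud(f);z=C[...,2];m=(z>112)&(z<165)&(abs(C[...,1]+282)<25)&(C[...,0]>500)&(C[...,0]<600);v,u=np.nonzero(m);print(u.min(),u.max(),v.min(),v.max());print(C[m][:,0].max(),np.percentile(C[m],[2,50,98],axis=0).round(1))
"
```

```text
[ 491.31367435 -280.49579399   91.77620919] [ 1.79904200e+02 -1.17493462e-01 -1.77321174e+02]
188 203 183 211
575.6691901027641 [[ 503.4 -296.4  120.5]
 [ 532.2 -278.3  138.9]
 [ 573.5 -265.6  163. ]]
```

View pics/s5.png

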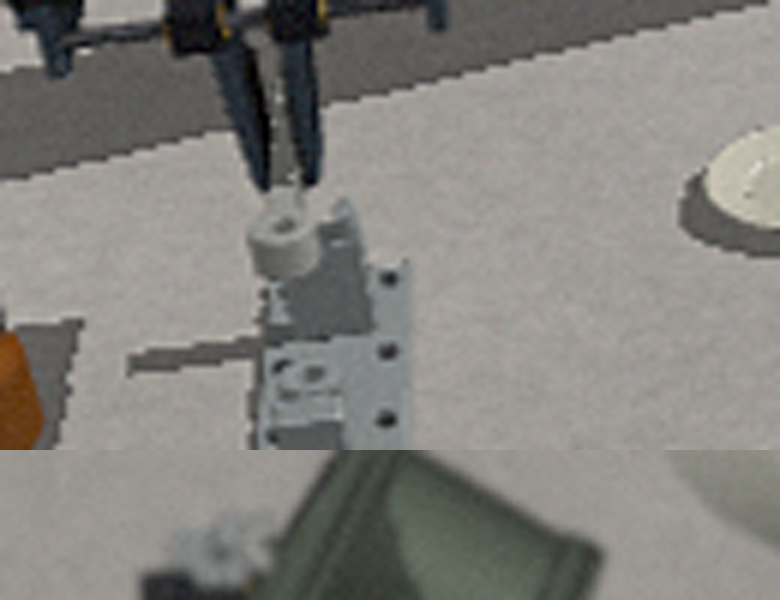

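In the crop, the held hanger's bore is at (285,226), which is full-image (197.1,202.3). The bracket's bore is at (313,374), full-image (201.8,226.9). The arm covers most of the top view.

```bash
python3 -c "
from h import *
f=grab('scene');im=f['img'];s=env.state();print(s['ee_pos'])
h=dark(im,197.1,202.3,2);b=dark(im,201.8,226.9,2);print(h,b)
for q in(h,(197.1,202.25)): print('han',ray(f,*q,138.9).round(1))
for q in(b,(201.8,226.9)): print('bra',ray(f,*q,60).round(1))
g=im[:,:,1]
print(g[194:216,188:208]);print(g[220:236,192:214])
"
```

```text
[ 491.91598119 -280.66797935   92.68972541]
(np.float64(196.96134376438104), np.float64(201.95904279797514)) (np.float64(201.8792971734148), np.float64(226.83498854087088))
han [ 557.9 -276.6  138.9]
han [ 559.4 -276.1  138.9]
bra [ 557.2 -278.8   60. ]
bra [ 557.5 -279.    60. ]
[[158 159 166 116  55  43  29  80  92  83  86 134  65  11  22 117 159 159
  153 152]
 [160 162 161 171  88  33  39  79  77  76  78 119  62  41  51 142 160 149
  151 153]
 [160 163 161 168 135  59  55 130 151 152 149 129  94 118 153 161 158 157
  162 165]
 [155 158 162 162 163 134 123 145 149 146 152 126 128 157 166 162 156 156
  158 152]
 [153 157 157 161 163 162 142 139 145 146 171 144 132 154 156 156 156 163
  135 129]
 [157 157 156 158 158 165 154 145 147 143 173 145 130 154 160 164 160 142
  126 136]
 [155 156 150 159 157 149 145 153 154 154 158 152 148 158 163 159 159 131
  132 144]
 [157 156 153 161 149 144 155 157 123 102  99 130 147 157 159 164 170 146
  124 108]
 [157 160 163 146 139 156 143 130  96  82  72 132 151 164 126 106 102  85
   87  85]
 [157 160 156 146 141 146 142 124  95 111 151 157 161 
[... 1840 characters left out ...]
0 127 140 149 130 131 138 136
  138 135 137 140]
 [108  94 134 138 109 123 140 144 140 139 144 149 130 126 124 125 139 137
  132 137 136 137]
 [ 87 102 127 139 111  90  94 101 122 118 109 113 125 100 110 123 140 134
  137 133 136 134]
 [ 78 111 130 141 114  87  89 116 121 131 137 148 138 130 151 123 126 139
  137 136 136 140]
 [ 81 127 132 126 145 141 124 132 135 136 133 133 135 135 148 134 135 134
  135 134 138 140]
 [ 80 137 142 101 126 135 135 133 132 136 138 137 136 133 156 138 131 131
  135 135 140 114]
 [ 67 123 144 120 124 134 135 137 136 141 140 141 148 148 170 139 136 137
  133 137 129  79]
 [102 133 148 131 137 151 152 147 139 120 102  89  83  89 100 115 136 140
  135 141 102  60]]
```

Call:
{"method": "arm_command", "body": {"rows": [{"delta_pos": [0.5, -2.5, 10], "roll": 0, "jaw": 0}, {"delta_pos": [0.5, -2.5, 25], "roll": 0, "jaw": 0}, {"delta_pos": [0.5, -2.5, 38], "roll": 0, "jaw": 0}, {"delta_pos": [0.5, -2.5, 46], "roll": 0, "jaw": 0}, {"delta_pos": [0.5, -2.5, 51], "roll": 0, "jaw": 0}, {"delta_pos": [0.5, -2.5, 53], "roll": 0, "jaw": 0}, {"delta_pos": [0.5, -2.5, 53], "roll": 0, "jaw": 0}, {"delta_pos": [0.5, -2.5, 53], "roll": 0, "jaw": 0}, {"delta_pos": [0.5, -2.5, 53], "roll": 0, "jaw": 0}]}}

```text
time_s: 8.67
ee_pos: [492.1, -284.1, 40.7]
ee_rot: [-180.0, 0.1, -177.3]
force: [-0.1, -0.3, -1.0]
gripper_width: 11.8
gripper_force: 45.0
```

```bash
python3 -c "
from h import *
f=grab('scene');im=f['img'];s=env.state();print(s['ee_pos'],s['ee_rot'],s['force'])
zt=s['ee_pos'][2]+27.1+20
c=f['R']@np.array([557.6,-278.7,zt])+f['t'];print(zt,'target px',c[:2]/c[2]*f['f']+[f['cx'],f['cy']])
cv2.imwrite('pics/s6.png',cv2.resize(im[175:245,160:260],None,fx=8,fy=8,interpolation=cv2.INTER_CUBIC))
print(im[212:228,190:212,1])
"
```

```text
[ 492.06277489 -284.13337932   40.69268103] [-1.79956689e+02  7.20101997e-02 -1.77293541e+02] [ 0.49265382  0.61894599 -0.97472762]
87.79268102595356 target px [199.92189543 218.37505211]
[[160 162 163 170 144  88  29  70  83  75  74 141 121  96  76  82  92  95
   89  91  86 129]
 [157 159 168 117  86 140  78 152 160 151 150 158 147 106  90  89  91  89
   90  90  85 126]
 [159 160 158 103  80 142  96 159 159 146 152 146 142 103  85  89  89  89
   88  95  89 101]
 [154 158 159 166 102 131 126 141 148 146 148 144 139 101  85  92  89  88
   88  88  89  87]
 [157 164 162 118  77 125 126 126 144 147 151 146 131  94  84  86  89  85
   91  91  88  88]
 [159 160 170 112  85 111 143 152 153 151 152 151 152 132  97  87  86  90
   84  90  94  84]
 [157 160 108  79 101 139 155 159 133 104  95 114 148 157 125  91  85  86
   87  89  88  84]
 [155 155 163 117 137 154 133 134 119  94  77 108 147 168 130  88  84  85
   87  88  89  83]
 [162 168 176 111 136 155 131 138 122 114 153 153 165 146 144  96  87  84
   84  77  88 104]
 [ 94  99  99  80 108 146 154 154 158 155 162 161 145 136 143 137 140 140
  138 142 138 141]
 [ 80  94  92  87  85  94 111 121 128 115 109 118 124 137 136 137 139 138
  136 141 139 139]
 [ 88  89  94  80  79  91  91  98 100 100 106 110 126 130 134 140 138 137
  136 133 139 139]
 [ 83  85  88  86 112 101  86  96  98 101 109 116 123 129 130 138 139 135
  137 139 135 135]
 [163 169 112  85 119 100  94  99  95 101 105 115 120 133 139 134 133 138
  138 132 138 136]
 [162 165 111  77 131 105  91  91  94 100 103 114 123 126 124 140 144 138
  139 132 137 135]
 [162 166 108  80 132 123  97  89  96 100 112 113  90  88 124 146 139 140
  135 132 138 133]]
```

View pics/s6.png

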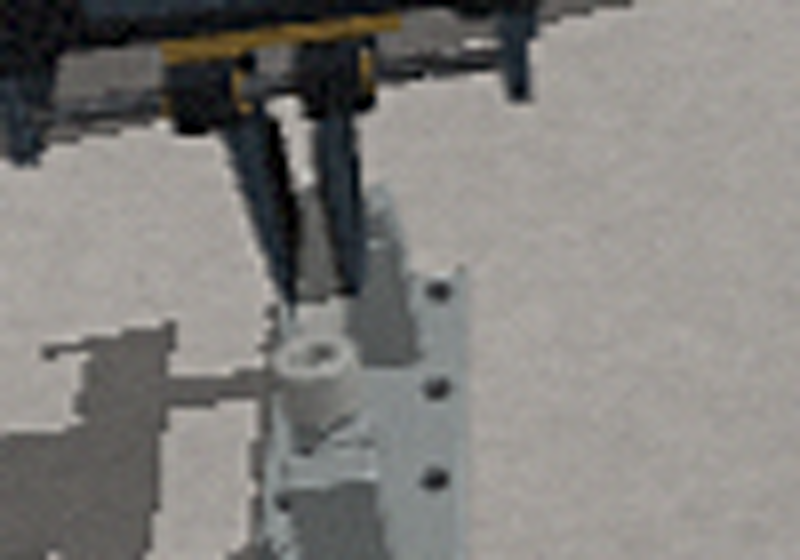

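In the crop the hanger bore is at (318,354), full-image (199.3,218.9), against a target of (199.9,218.4). I'll make a small correction and lower onto the seat.

Call:
{"method": "arm_command", "body": {"rows": [{"delta_pos": [1.6, 1.2, 0], "roll": 0, "jaw": 0}, {"delta_pos": [1.6, 1.2, 2], "roll": 0, "jaw": 0}, {"delta_pos": [1.6, 1.2, 4], "roll": 0, "jaw": 0}, {"delta_pos": [1.6, 1.2, 5.5], "roll": 0, "jaw": 0}, {"delta_pos": [1.6, 1.2, 6.5], "roll": 0, "jaw": 0}, {"delta_pos": [1.6, 1.2, 7.2], "roll": 0, "jaw": 0}, {"delta_pos": [1.6, 1.2, 7.2], "roll": 0, "jaw": 0}, {"delta_pos": [1.6, 1.2, 7.2], "roll": 0, "jaw": 0}]}}

```text
time_s: 9.38
ee_pos: [489.8, -282.6, 33.1]
ee_rot: [180.0, -0.0, -177.3]
force: [-1.8, 0.3, 2.9]
gripper_width: 11.4
gripper_force: 45.0
```

```bash
python3 -c "
from h import *
f=grab('scene');im=f['img'];s=env.state();print(s['ee_pos'],s['ee_rot'],s['force'])
zt=s['ee_pos'][2]+27.1+20
for z in(zt,80):
  c=f['R']@np.array([557.6,-278.7,z])+f['t'];print(z,'target px',c[:2]/c[2]*f['f']+[f['cx'],f['cy']])
print(im[215:230,190:212,1])
"
```

```text
[ 489.79826406 -282.61045063   33.10370115] [ 1.79987800e+02 -5.88441971e-03 -1.77295337e+02] [-1.77469154  1.30056318  3.44689917]
80.20370114695763 target px [200.46975848 220.73245938]
80 target px [200.484403   220.79547349]
[[153 156 160 168 103 125 144 103 145 155 151 149 159 147 103  89  87  92
   89  90  88  93]
 [163 165 164 115  75 128 139  94 143 154 145 147 147 140 100  85  93  93
   87  92  90  89]
 [156 156 167 112  85 130 137 132 157 155 143 146 154 139 100  82  86  91
   91  89  89  86]
 [153 159 112  83 102 135 140 131 156 151 148 153 148 148 116  88  80  88
   89  92  89  83]
 [160 157 159 111  78  76  87 142 153 159 150 140 144 153 160 105  83  85
   86  86  89  80]
 [162 170 175 119  77  93 134 158 157 128 101  90  94 136 158 131  99  89
   79  75  93 103]
 [ 87  93  98  95  77 134 153 151 144 112  87  90 111 142 167 140 134 139
  139 140 140 140]
 [ 82  90  90  86  69 134 152 152 146 122 110 146 156 164 149 137 143 135
  142 135 141 139]
 [ 87  94  90  81 129 112 128 153 157 158 151 159 141 135 131 139 138 136
  137 138 138 140]
 [ 85  89  92  76 141 110  91  98 110 109 106 107 114 125 135 135 139 136
  136 138 138 142]
 [165 169 112  78 143 117  87  97  92  93  90  99 117 122 125 136 137 137
  135 133 137 137]
 [164 169 115  75 132  87  75  91  89 100 100 111 117 123 131 132 126 136
  135 132 136 135]
 [159 165 115  77 125 118  91  93  96  99  98 100 110 119 128 133 123 133
  134 136 138 135]
 [165 165 112  74 128 143 103  87  93  98  95 102 109 115 101 139 133 129
  140 137 130 136]
 [154 170 114  90 130 147 108  87  93  92  93 100 125 110 118 127 127 129
  137 139 134 138]]
```

The knuckle is seated with about 3 N of contact, and its bore is at about (200.7,220.9) against a target of (200.5,220.8). I'll release and rise.

Call:
{"method": "arm_command", "body": {"rows": [{"delta_pos": [0, 0, 0], "roll": 0, "jaw": 20}, {"delta_pos": [0, 0, 0], "roll": 0, "jaw": 40}, {"delta_pos": [0, 0, 0], "roll": 0, "jaw": 40}, {"delta_pos": [0, 0, 0], "roll": 0, "jaw": 40}, {"delta_pos": [0, 0, 0], "roll": 0, "jaw": 40}, {"delta_pos": [0, 0, 0], "roll": 0, "jaw": 40}, {"delta_pos": [0, 0, -10], "roll": 0, "jaw": 40}, {"delta_pos": [0, 0, -30], "roll": 0, "jaw": 40}, {"delta_pos": [0, 0, -60], "roll": 0, "jaw": 40}, {"delta_pos": [0, 0, -90], "roll": 0, "jaw": 40}, {"delta_pos": [0, 0, -120], "roll": 0, "jaw": 40}, {"delta_pos": [0, 0, -120], "roll": 0, "jaw": 40}, {"delta_pos": [0, 0, -120], "roll": 0, "jaw": 40}, {"delta_pos": [0, 0, -120], "roll": 0, "jaw": 40}]}}

```text
time_s: 10.6
ee_pos: [489.5, -282.5, 152.8]
ee_rot: [180.0, -0.0, -177.3]
force: [-0.2, 0.2, -0.0]
gripper_width: 36.4
gripper_force: 0.0
```

```bash
python3 -c "
from h import *
f=grab('scene');im=f['img'];s=env.state();print(s['ee_pos'],s['ee_rot'],s['force'])
print(im[218:225,194:208,1])
g=lambda im,x,y,w,h,k:cv2.resize(im[y:y+h,x:x+w],None,fx=k,fy=k,interpolation=cv2.INTER_CUBIC)
cv2.imwrite('pics/s7.png',np.hstack([g(im,165,180,65,75,6),g(im,380,175,65,75,6)]))
C=cloud(f);z=C[...,2]
for lo,hi in((62,78),(80,97)):
  m=(abs(C[...,0]-552)<30)&(abs(C[...,1]-285)<30)&(z>lo)&(z<hi);v,u=np.nonzero(m);print(m.sum(),C[m].mean(0),np.percentile(C[m],[5,95],axis=0),u.min(),u.max(),v.min(),v.max())
"
```

```text
[ 489.17251589 -282.24815516  151.9911026 ] [ 1.79933067e+02 -9.30492670e-02 -1.77295210e+02] [ 0.22077154 -0.02498247 -0.25142163]
[[ 92 128 138 130 150 147 142 149 145 145 114  89  84  87]
 [ 78  82  88 139 150 155 152 138 147 151 154 109  83  80]
 [ 82  88 128 151 161 128 103  96  96 137 157 125  96  85]
 [ 82 129 147 150 142 111  88  84 110 138 164 142 131 136]
 [ 66 129 148 152 146 116 106 139 149 166 145 137 135 138]
 [129 114 129 149 152 153 155 154 146 133 132 134 135 137]
 [139 111  88  95  94 107 110 108 116 121 130 140 130 138]]
30 [557.46196743 282.32273273  69.72128883] [[550.80796603 276.10016956  63.21528718]
 [560.48298305 290.04013421  76.50224908]] 401 407 197 202
34 [557.79948478 282.30475287  88.85593861] [[551.76612137 276.34116187  81.96782929]
 [561.08012316 291.2784001   96.01030484]] 402 408 191 197
```

View pics/s7.png

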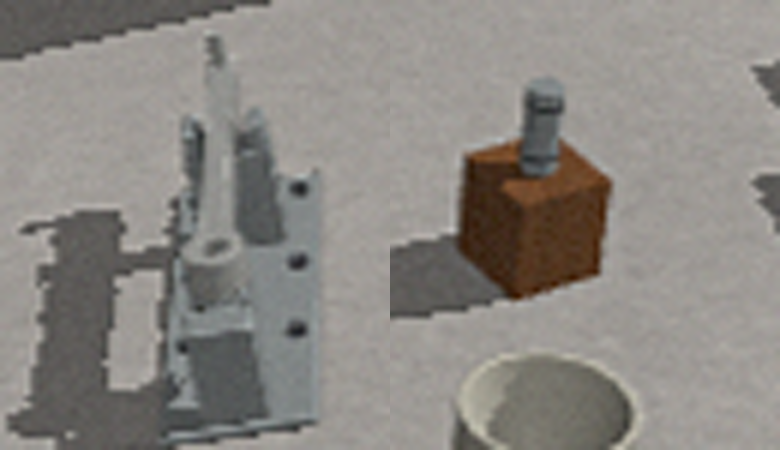

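The hanger lies in the fork, and its knuckle bore at (200.5,220.8) is on target. The pin stands upright in the block, with its axis at about u=405. Next I go above the pin, turning so the jaws close along world x.

```bash
python3 -c "
from h import *
to(551,284.3,110,90)"
```

```text
delta [np.float64(-88.5), np.float64(563.0), np.float64(42.0)] roll 18.54 rows>= 13.7
```

Call:
{"method": "arm_command", "body": {"rows": [{"delta_pos": [-2, 20, 0], "roll": 0.5, "jaw": 60}, {"delta_pos": [-8, 55, 0], "roll": 1.8, "jaw": 60}, {"delta_pos": [-14, 93, 0], "roll": 3.1, "jaw": 60}, {"delta_pos": [-20, 131, 0], "roll": 4.4, "jaw": 60}, {"delta_pos": [-26, 169, 0], "roll": 5.7, "jaw": 60}, {"delta_pos": [-32, 207, 0], "roll": 7.0, "jaw": 60}, {"delta_pos": [-38, 245, 0], "roll": 8.3, "jaw": 60}, {"delta_pos": [-44, 283, 0], "roll": 9.6, "jaw": 60}, {"delta_pos": [-50, 321, 0], "roll": 10.9, "jaw": 60}, {"delta_pos": [-56, 359, 0], "roll": 12.2, "jaw": 60}, {"delta_pos": [-62, 397, 5], "roll": 13.5, "jaw": 60}, {"delta_pos": [-68, 435, 10], "roll": 14.8, "jaw": 60}, {"delta_pos": [-74, 473, 18], "roll": 16.1, "jaw": 60}, {"delta_pos": [-80, 510, 26], "roll": 17.4, "jaw": 60}, {"delta_pos": [-86, 540, 34], "roll": 18.3, "jaw": 60}, {"delta_pos": [-88.5, 557, 40], "roll": 18.54, "jaw": 60}, {"delta_pos": [-88.5, 563, 42], "roll": 18.54, "jaw": 60}, {"delta_pos": [-88.5, 563, 42], "roll": 18.54, "jaw": 60}, {"delta_pos": [-88.5, 563, 42], "roll": 18.54, "jaw": 60}, {"delta_pos": [-88.5, 563, 42], "roll": 18.54, "jaw": 60}]}}

```text
time_s: 12.32
ee_pos: [551.7, 282.4, 111.0]
ee_rot: [-180.0, 0.0, 90.0]
force: [-0.6, -0.0, -0.4]
gripper_width: 54.5
gripper_force: 0.0
```

```bash
python3 -c "
from h import *
to(551,284.3,30,90)
f=grab('scene');C=cloud(f)
c=f['R']@np.array([551,284.3,80])+f['t'];print(c[:2]/c[2]*f['f']+[f['cx'],f['cy']])
print([C[v,405].round().tolist() for v in range(150,206,4)])"
```

```text
delta [np.float64(1.9), np.float64(-0.7), np.float64(81.0)] roll -0.01 rows>= 1.9
[404.33178995 195.33530701]
[[618.0, 243.0, 257.0], [606.0, 249.0, 240.0], [524.0, 286.0, 185.0], [625.0, 244.0, 227.0], [523.0, 289.0, 159.0], [586.0, 263.0, 182.0], [589.0, 263.0, 172.0], [589.0, 264.0, 160.0], [356.0, 367.0, 3.0], [380.0, 359.0, 2.0], [557.0, 282.0, 101.0], [559.0, 282.0, 90.0], [558.0, 284.0, 76.0], [558.0, 285.0, 62.0]]
```

Call:
{"method": "arm_command", "body": {"rows": [{"delta_pos": [1.5, -0.7, 25], "roll": 0, "jaw": 60}, {"delta_pos": [1.5, -0.7, 50], "roll": 0, "jaw": 60}, {"delta_pos": [1.5, -0.7, 68], "roll": 0, "jaw": 60}, {"delta_pos": [1.5, -0.7, 77], "roll": 0, "jaw": 60}, {"delta_pos": [1.5, -0.7, 81], "roll": 0, "jaw": 60}, {"delta_pos": [1.5, -0.7, 81], "roll": 0, "jaw": 30}, {"delta_pos": [1.5, -0.7, 81], "roll": 0, "jaw": 15}, {"delta_pos": [1.5, -0.7, 81], "roll": 0, "jaw": 5}, {"delta_pos": [1.5, -0.7, 81], "roll": 0, "jaw": 5}, {"delta_pos": [1.5, -0.7, 81], "roll": 0, "jaw": 5}, {"delta_pos": [1.5, -0.7, 81], "roll": 0, "jaw": 5}, {"delta_pos": [1.5, -0.7, 81], "roll": 0, "jaw": 5}, {"delta_pos": [1.5, -0.7, 81], "roll": 0, "jaw": 5}], "squeeze": 35}}

```text
time_s: 13.45
ee_pos: [551.4, 285.5, 30.5]
ee_rot: [179.9, -0.0, 90.0]
force: [-0.2, -0.6, 3.6]
gripper_width: 17.1
gripper_force: 35.0
```

Call:
{"method": "arm_command", "body": {"rows": [{"delta_pos": [0, 0, -10], "roll": 0, "jaw": 5}, {"delta_pos": [0, 0, -25], "roll": 0, "jaw": 5}, {"delta_pos": [0, 0, -50], "roll": 0, "jaw": 5}, {"delta_pos": [0, 0, -80], "roll": 0, "jaw": 5}, {"delta_pos": [0, 0, -105], "roll": 0, "jaw": 5}, {"delta_pos": [0, 0, -118], "roll": 0, "jaw": 5}, {"delta_pos": [0, 0, -120], "roll": 0, "jaw": 5}, {"delta_pos": [0, 0, -120], "roll": 0, "jaw": 5}]}}

```text
time_s: 14.12
ee_pos: [551.2, 285.5, 150.8]
ee_rot: [179.9, -0.0, 90.0]
force: [0.4, 0.1, -0.0]
gripper_width: 17.4
gripper_force: 35.0
```

```bash
python3 -c "
from h import *
to(557.6,-278.5,128,90)"
```

```text
delta [np.float64(-564.0), np.float64(6.3), np.float64(22.8)] roll 0.0 rows>= 13.5
```

Call:
{"method": "arm_command", "body": {"rows": [{"delta_pos": [-15, 0, 0], "roll": 0, "jaw": 5}, {"delta_pos": [-50, 1, 0], "roll": 0, "jaw": 5}, {"delta_pos": [-88, 1, 0], "roll": 0, "jaw": 5}, {"delta_pos": [-127, 1, 0], "roll": 0, "jaw": 5}, {"delta_pos": [-166, 2, 0], "roll": 0, "jaw": 5}, {"delta_pos": [-205, 2, 0], "roll": 0, "jaw": 5}, {"delta_pos": [-244, 3, 0], "roll": 0, "jaw": 5}, {"delta_pos": [-283, 3, 0], "roll": 0, "jaw": 5}, {"delta_pos": [-322, 4, 0], "roll": 0, "jaw": 5}, {"delta_pos": [-361, 4, 0], "roll": 0, "jaw": 5}, {"delta_pos": [-400, 5, 0], "roll": 0, "jaw": 5}, {"delta_pos": [-439, 5, 0], "roll": 0, "jaw": 5}, {"delta_pos": [-478, 6, 5], "roll": 0, "jaw": 5}, {"delta_pos": [-516, 6.3, 10], "roll": 0, "jaw": 5}, {"delta_pos": [-546, 6.3, 16], "roll": 0, "jaw": 5}, {"delta_pos": [-560, 6.3, 21], "roll": 0, "jaw": 5}, {"delta_pos": [-564, 6.3, 23], "roll": 0, "jaw": 5}, {"delta_pos": [-564, 6.3, 23], "roll": 0, "jaw": 5}, {"delta_pos": [-564, 6.3, 23], "roll": 0, "jaw": 5}, {"delta_pos": [-564, 6.3, 23], "roll": 0, "jaw": 5}]}}

```text
time_s: 15.78
ee_pos: [557.5, -276.9, 126.9]
ee_rot: [-180.0, -0.0, 90.1]
force: [0.5, 0.0, -1.7]
gripper_width: 17.6
gripper_force: 35.0
```

```bash
python3 -c "
from h import *
f=grab('scene');im=f['img'];s=env.state();print(s['ee_pos'],s['force'])
p=s['ee_pos'];zs=p[2]-30.5+55
pr=lambda X:(lambda c:c[:2]/c[2]*f['f']+[f['cx'],f['cy']])(f['R']@np.array(X)+f['t'])
print('shoulder',zs,pr([557.6,-278.7,zs]),'point',pr([557.6,-278.7,zs-48]),'eye',pr([557.6,-278.7,80]))
cv2.imwrite('pics/s8.png',cv2.resize(im[165:240,160:260],None,fx=8,fy=8,interpolation=cv2.INTER_CUBIC))
print(im[190:226,192:208,1])
"
```

```text
[ 557.62868118 -276.98473239  127.17552322] [ 0.17287242  1.15912852 -0.94300182]
shoulder 151.67552322327055 [195.12747952 197.74509531] point [198.76076015 213.37878746] eye [200.484403   220.79547349]
[[ 44  41  37  44  38  50  46  47  40  20  78 156 159 156 149 151]
 [ 45  40  39  42  47  40  46  49  33  12 107 151 156 154 153 146]
 [ 40  40  50  46  47  48  44  46  61  64 138 152 146 153 156 154]
 [ 46  43  45  50  37  49  44  33  49 141 160 150 149 158 154 159]
 [ 44  48  47  38  49  44  37  48  35 101 149 152 136 151 151 158]
 [ 44  40  44  48  44  48  48  38  27  93 144 147 135 149 158 153]
 [ 43  48  38  36  36  38  29  26  15  57 136 150 139 155 163 163]
 [ 27  25  27  30  44  65  72  83 105 142 151 145 138 150 158 149]
 [112  91  87  88  88  97 138 156 153 149 154 147 143 156 133 127]
 [172 170 155 101  83  70 131 156 149 147 142 147 145 132 135 134]
 [163 165 164 118  83 100 138 162 147 146 142 123 140 134 132 145]
 [155 157 162 115  80  94 130 165 153 147 144 126 111 131 124 106]
 [157 158 160 118  85  89 118 144 144 146 148 124  99  81  87  86]
 [155 160 161 116  87  79
[... 816 characters left out ...]
 147 156 143 100  85  85  87]
 [165 119  81 124 140  91 141 147 144 146 150 144 100  84  94  92]
 [163 111  88 129 140 127 159 150 148 145 147 138 100  79  86  89]
 [110  83  95 134 137 133 152 153 148 152 148 150 117  81  90  84]
 [159 113  77  77  90 141 156 156 146 135 143 151 161 107  82  86]
 [174 119  76  95 133 155 166 132 105  97  92 133 153 129 101  84]
 [ 91  92  81 132 147 152 140 111  91  88 110 140 162 145 135 139]
 [ 88  90  69 127 154 150 145 119 112 139 155 163 145 129 139 136]
 [ 95  78 137 113 128 148 156 152 156 157 150 128 135 132 136 135]
 [ 86  80 140 111  91  94 101  99 108 102 117 126 133 137 138 133]
 [106  78 147 109  86  89  92  93  93  99 115 121 130 134 135 135]]
```

View pics/s8.png

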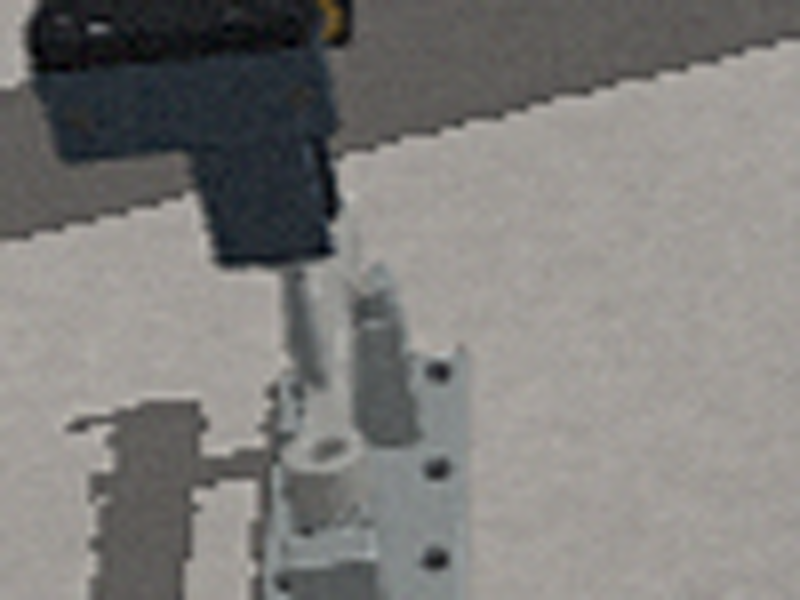

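In the crop the pin's point is at (319,385), full-image about (199,212.9), against a prediction of (198.8,213.4). The hanger bore is at (328,448). I'll correct slightly and lower to just above the bore.

Call:
{"method": "arm_command", "body": {"rows": [{"delta_pos": [-1.3, 1.0, 5], "roll": 0, "jaw": 5}, {"delta_pos": [-1.3, 1.0, 11], "roll": 0, "jaw": 5}, {"delta_pos": [-1.3, 1.0, 16], "roll": 0, "jaw": 5}, {"delta_pos": [-1.3, 1.0, 18], "roll": 0, "jaw": 5}, {"delta_pos": [-1.3, 1.0, 18], "roll": 0, "jaw": 5}, {"delta_pos": [-1.3, 1.0, 18], "roll": 0, "jaw": 5}, {"delta_pos": [-1.3, 1.0, 18], "roll": 0, "jaw": 5}]}}

```text
time_s: 16.42
ee_pos: [558.5, -280.0, 108.9]
ee_rot: [180.0, 0.0, 90.0]
force: [-0.4, -0.2, -0.2]
gripper_width: 17.4
gripper_force: 35.0
```

```bash
python3 -c "
from h import *
f=grab('scene');im=f['img'];s=env.state();print(s['ee_pos'],s['force'])
p=s['ee_pos'];zs=p[2]-30.5+55
pr=lambda X:(lambda c:c[:2]/c[2]*f['f']+[f['cx'],f['cy']])(f['R']@np.array(X)+f['t'])
print('shoulder',zs,pr([557.6,-278.7,zs]),'point',zs-48,pr([557.6,-278.7,zs-48]))
cv2.imwrite('pics/s9.png',cv2.resize(im[190:235,170:230],None,fx=10,fy=10,interpolation=cv2.INTER_CUBIC))
print(im[202:226,192:208,1])
"
```

```text
[ 558.57736582 -280.08728889  109.02917122] [-0.03011831 -0.16578699 -0.9494428 ]
shoulder 133.52917121811467 [196.52352671 203.75216557] point 85.52917121811467 [200.08576758 219.08017976]
[[ 50  46  43  46  46  41  42  45  32  69 142 127 102  78  85  86]
 [ 27  30  35  32  29  19  15  12  36  77 146 131  83  69  83  88]
 [ 73  54  50  72  84 116 134 136 149 152 150 142  88  71  79  87]
 [175 157 117  91  93  85  95 140 151 149 150 143  86 107 134 119]
 [171 170 170 123  84 100  94 139 152 145 169 146 115  98  95  95]
 [162 166 172 137  89 101 124 142 143 144 169 148 111  87  88  90]
 [161 161 163 129  85  91 115 143 148 151 169 152 111  92  89  94]
 [160 157 163 169 111  81 111 136 146 148 166 147 107  93  89  95]
 [158 161 166 170 121  85 101 136 146 149 144 141 106  93  94  94]
 [162 161 166 133 116  91  99 125 144 149 150 136 105  89  88  92]
 [161 165 139 142 118  90  92 116 143 152 157 145 113  92  92  89]
 [167 117  79 136  88  74  89 118 136 144 159 147 106  88  89  89]
 [161 104  72 140 109  76  81 109 126 147 161 143 104  81  87  86]
 [155 168 100 128 143 118  83  98 132 143 158 141  97  84  90  91]
 [165 118  79 124 138 115  88  95 120 143 150 140 100  85  85  95]
 [166 114  86 131 139 137  94  85 116 146 153 140  96  86  89  88]
 [108  80  93 134 138 136 134  90 103 140 154 149 116  85  87  83]
 [159 112  83  74  94 139 161 114 115 137 146 152 158 108  83  88]
 [173 124  81  94 138 162 169 129 107  95  95 132 155 128  99  87]
 [ 92  93  82  79  79  67 122 115  89  84 107 146 166 143 137 141]
 [ 90  86  68 126 148 150 155 124 112 142 156 166 144 139 137 142]
 [ 91  74 134 112 130 149 156 152 156 157 146 129 130 134 133 141]
 [ 90  82 138 113  93  96 104 106 104 105 118 125 135 135 135 133]
 [116  78 144 113  83  89  95  93  90 100 107 122 126 140 135 136]]
```

Call:
{"method": "arm_command", "body": {"rows": [{"delta_pos": [1.3, 0.3, 0], "roll": 0, "jaw": 5}, {"delta_pos": [1.3, 0.3, 2], "roll": 0, "jaw": 5}, {"delta_pos": [1.3, 0.3, 4], "roll": 0, "jaw": 5}, {"delta_pos": [1.3, 0.3, 6], "roll": 0, "jaw": 5}, {"delta_pos": [1.3, 0.3, 8], "roll": 0, "jaw": 5}, {"delta_pos": [1.3, 0.3, 10], "roll": 0, "jaw": 5}, {"delta_pos": [1.3, 0.3, 12], "roll": 0, "jaw": 5}, {"delta_pos": [1.3, 0.3, 14], "roll": 0, "jaw": 5}, {"delta_pos": [1.3, 0.3, 14], "roll": 0, "jaw": 5}]}}

```text
time_s: 17.22
ee_pos: [558.4, -278.7, 94.2]
ee_rot: [-179.9, -0.0, 90.0]
force: [-0.0, -0.8, -2.1]
gripper_width: 17.0
gripper_force: 35.0
```

The point is inside the upper bore with no contact force. I'll continue down.

Call:
{"method": "arm_command", "body": {"rows": [{"delta_pos": [0, 0, 3], "roll": 0, "jaw": 5}, {"delta_pos": [0, 0, 6], "roll": 0, "jaw": 5}, {"delta_pos": [0, 0, 9], "roll": 0, "jaw": 5}, {"delta_pos": [0, 0, 12], "roll": 0, "jaw": 5}, {"delta_pos": [0, 0, 15], "roll": 0, "jaw": 5}, {"delta_pos": [0, 0, 17], "roll": 0, "jaw": 5}, {"delta_pos": [0, 0, 17], "roll": 0, "jaw": 5}]}}

```text
time_s: 17.8
ee_pos: [558.5, -278.5, 77.1]
ee_rot: [-180.0, -0.0, 90.0]
force: [-0.6, -0.8, -0.4]
gripper_width: 17.1
gripper_force: 35.0
```

Call:
{"method": "arm_command", "body": {"rows": [{"delta_pos": [0, 0, 3], "roll": 0, "jaw": 5}, {"delta_pos": [0, 0, 6], "roll": 0, "jaw": 5}, {"delta_pos": [0, 0, 9], "roll": 0, "jaw": 5}, {"delta_pos": [0, 0, 12], "roll": 0, "jaw": 5}, {"delta_pos": [0, 0, 15], "roll": 0, "jaw": 5}, {"delta_pos": [0, 0, 17.5], "roll": 0, "jaw": 5}, {"delta_pos": [0, 0, 19], "roll": 0, "jaw": 5}, {"delta_pos": [0, 0, 20], "roll": 0, "jaw": 5}, {"delta_pos": [0, 0, 20.8], "roll": 0, "jaw": 5}, {"delta_pos": [0, 0, 20.8], "roll": 0, "jaw": 5}]}}

```text
time_s: 18.63
ee_pos: [558.8, -279.0, 57.0]
ee_rot: [180.0, 0.0, 90.0]
force: [-1.3, -4.0, 0.7]
gripper_width: 17.4
gripper_force: 35.0
```

Call:
{"method": "arm_command", "body": {"rows": [{"delta_pos": [0, 0, 0.7], "roll": 0, "jaw": 5}, {"delta_pos": [0, 0, 1.4], "roll": 0, "jaw": 5}, {"delta_pos": [0, 0, 1.4], "roll": 0, "jaw": 5}, {"delta_pos": [0, 0, 1.4], "roll": 0, "jaw": 5}]}}

```text
time_s: 18.97
ee_pos: [558.9, -278.9, 55.7]
ee_rot: [180.0, 0.0, 90.0]
force: [-0.5, -3.8, 1.5]
gripper_width: 17.4
gripper_force: 35.0
```

Call:
{"method": "arm_command", "body": {"rows": [{"delta_pos": [0, 0, 0.6], "roll": 0, "jaw": 5}, {"delta_pos": [0, 0, 1.2], "roll": 0, "jaw": 5}, {"delta_pos": [0, 0, 1.2], "roll": 0, "jaw": 5}, {"delta_pos": [0, 0, 1.2], "roll": 0, "jaw": 5}]}}

```text
time_s: 19.3
ee_pos: [558.9, -278.9, 55.4]
ee_rot: [180.0, 0.0, 90.0]
force: [-1.1, -3.5, 6.8]
gripper_width: 17.3
gripper_force: 35.0
```

Force in z rises at 55.4, as predicted, so the knob is seated. I'll release and retreat upward.

Call:
{"method": "arm_command", "body": {"rows": [{"delta_pos": [0, 0, 0], "roll": 0, "jaw": 25}, {"delta_pos": [0, 0, 0], "roll": 0, "jaw": 45}, {"delta_pos": [0, 0, 0], "roll": 0, "jaw": 60}, {"delta_pos": [0, 0, 0], "roll": 0, "jaw": 60}, {"delta_pos": [0, 0, 0], "roll": 0, "jaw": 60}, {"delta_pos": [0, 0, 0], "roll": 0, "jaw": 60}, {"delta_pos": [0, 0, 0], "roll": 0, "jaw": 60}, {"delta_pos": [0, 0, -15], "roll": 0, "jaw": 60}, {"delta_pos": [0, 0, -40], "roll": 0, "jaw": 60}, {"delta_pos": [0, 0, -75], "roll": 0, "jaw": 60}, {"delta_pos": [0, 0, -110], "roll": 0, "jaw": 60}, {"delta_pos": [0, 0, -140], "roll": 0, "jaw": 60}, {"delta_pos": [0, 0, -150], "roll": 0, "jaw": 60}, {"delta_pos": [0, 0, -150], "roll": 0, "jaw": 60}, {"delta_pos": [0, 0, -150], "roll": 0, "jaw": 60}]}}

```text
time_s: 20.55
ee_pos: [558.3, -278.4, 203.7]
ee_rot: [-180.0, -0.0, 90.0]
force: [-0.1, 0.1, -0.6]
gripper_width: 54.2
gripper_force: 0.0
```

```bash
python3 -c "
from h import *
f=grab('scene');im=f['img'];print(env.state()['ee_pos'])
cv2.imwrite('pics/s10.png',cv2.resize(im[180:255,160:260],None,fx=8,fy=8,interpolation=cv2.INTER_CUBIC))
C=cloud(f);z=C[...,2];m=(z>86)&(z<140)&(abs(C[...,0]-558)<30)&(abs(C[...,1]+279)<30);print(m.sum(),C[m].mean(0),C[m].max(0))"
```

```text
[ 557.71455315 -278.12164333  202.4363349 ]
118 [ 564.24576828 -277.99843527  109.90287448] [ 569.45257601 -269.7719884   129.14324954]
```

View pics/s10.png

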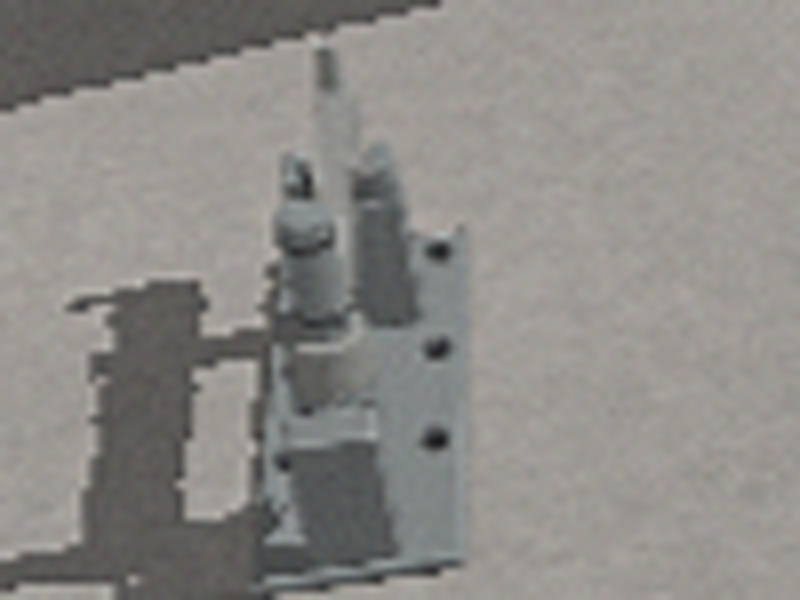

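The knob, at crop (310,200–325), sits on the upper knuckle at (330,350). Its top is at z≈127, matching the expected 126, the bar lies between the cheeks, and the gripper is clear.

```bash
python3 -c "
from workcell import env
print(env.job_done())"
```

```text
the job is handed in; nothing more can be done
None
```

The lantern hanger is assembled and the job handed in at about 21 s: the arm lies in the forked rest, the pin is through both knuckles with its knob seated, and the gripper is clear. I kept away from the bystanders but did not measure their positions again at the end.

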